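# Clamp the hair clipper in its service cradle

### The arm

A 6-joint arm with a two-finger parallel gripper is mounted at the origin on a cart in front of the work surface, level with it; the furniture and walls round the work are solid. World frame = base frame: x ahead of the robot, y to its left, z up, the work surface at z = 0. Lengths are in m, angles in rad, forces in N, time in s.
With the tool pointing down it reaches from about 0.425 to 1.125 m from the base axis. Payload 14.9 kg.
Tool frame: the origin (TCP) lies on the mounting face of the last link; the fingertips stand 191 mm ahead of it and the grasp point (between the pads) lies robot.grasp_offset ahead of it (robot.grasp_offset is the distance from the TCP to the grasp point, in m); z points along the fingers, y is the direction in which the jaws open and shut (so a half turn about z gives the same grasp; the last joint's range is limited). The gripper opens to 91 mm and grips with 3 to 60 N. Pads are 32 mm wide; open, the fingers measure 118 mm over their backs; the gripper's body (76 mm by 178 mm) begins 60 mm behind the grasp point.
Start: joints at [-1.158, 0.379, 1.734, -0, 1.028, -0.033], TCP at [0.302, -0.632, 0.405] pointing down, gripper open.
Joint ranges: [-2.77, 2.77], [-0.74, 2.19], [0, 2.66], [-1.06, 4.2], [0.31, 2.87], [-3.08, 3.08]. Speed limits (rad/s): [1.89, 1.89, 2.39, 3.14, 3.14, 3.14].

### API

Orientations are given as a unit quaternion [w, x, y, z].
In Python, from rig import status, snapshot, order, find_in, robot gives the robot as it stands.
- The arm moves only by the tool step_arm, never from a script. Its argument "commands" is text: rows parted by semicolons, each of 7 numbers parted by spaces: the shift along the tool's x, y, z in m, then the turn, a rotation vector about the tool's x, y, z in degrees, then the finger opening in m, from 0 to 0.0912. In form: dx dy dz wx wy wz grip; .... A call has 1 to 12 rows; each row is the pose to reach, as a shift and turn from the pose commanded when the call began, along the tool's axes at that moment; what a row does not reach only later rows make up. A row lasts 1/8 s, in which the tool goes at most 62.5 mm and 10.7 degrees, less where a joint would pass 70% of its speed; a pose out of reach is approached as far as the arm can. A call with a gripper value outside its range is refused whole. The fingers move at their own pace and stop on an object; "grip_force" is the grip in N (left out, the last holds). Time passes only in rows, so rows that repeat a pose let the fingers close. It gives the time, the measured TCP pose, the force and the opening at its end, in the units of the state.
- status.sense(): the state, without advancing time (a new reading comes with each control period).
- snapshot(name): name is "scene" or "top" or "wrist"; returns a dict with "color" (384x512x3 uint8, red, green, blue), "fx", "fy", "cx", "cy" (pixels), "dist_coeffs" ([k1, k2, p1, p2, k3] as OpenCV has them; the pictures are not rectified), "rvec" (rotation vector, rad) and "tvec" (3), from world to camera coordinates, as OpenCV has them; the wrist camera has in their place "hand_eye" (4x4, takes a point from camera to tool coordinates, whose origin is the TCP and whose axes are the flange's). Camera axes: x right, y down, z forward; pixel columns grow to the right and rows downward; lengths in m; the calibration is good to about 2 mm. A picture is of the moment at which its call begins: read the wrist's pose just before it. There is no depth.
- order.sign_off(): hands the job in, once; it reports no verdict.
Trained networks look in a picture, given as the dict that the camera call returned (one of the last four; its "shot" number tells which), for a name from the list of things; names that differ only in an ending like _2 or _b are one class to them, and where a whole thing is asked for, a point or a joint stands for the part that bears it (a point fixed in the world has none). Each returns a list of dicts, best first, with "p" (0 to 1); they miss things now and then, are a little off and sometimes report something else, mostly with a low value. They report only what shows in the picture. A call takes as long as a camera call.
- find_in(label, picture): "at" ([x, y, z] in m, in the coordinates of the camera as it stood for that picture, good to about 4 mm: the middle of the surface that is visible of it).
The state is a dict: "time": time; "joints": joint angles; "dq": joint speeds; "tau": joint torques, N m; "ee_pos": TCP position; "tool_rot": TCP orientation; "contact_force": force on the tool from outside, world axes, zero at the start; "torque": the same for the moment, N m; "finger_gap": finger opening in m.
Only numpy, scipy, OpenCV 4.12 (cv2) and the standard library are available. Lean on these libraries where they do the work, as an engineer would, in place of code of your own. Each camera call takes 0.05 s, during which the arm holds its last target. There are 200 camera calls.

### The job

Get the black hair clipper ready for servicing: swing the cradle's red-handled clamp lever right up and over to its far side, lay the clipper gently down in the two saddles, right way up and centred end to end, with its blade end at the saddle that has no lever, and swing the lever fully shut across the clipper. Leave the other things on the worktop where they are.

Things in the scene. Friction and masses are not known exactly. Their poses are not given: they have to be found in the camera images.
- cradle: Fixed service cradle for a clipper. Origin: centre of its underside; z up, y lengthwise. Dark base plate 90 (x) x 140 (y) x 12 mm high with two aluminium U-shaped saddles at y = -54 and +54 mm. Between the saddles (y -44 to +44) it is open above the plate: room for fingers. The +y saddle carries the lever on a fork (x = +36, 74 mm high) and a rest post (x = -36, 59 mm high).
- cradle_seat (a point): Where the origin (underside centre) of a clipper lying home belongs: (0, 0, 22) mm in the cradle's frame, axes as the cradle's. The saddle floors are at this height; each saddle is 20 mm long in y, 50 mm clear inside in x, walls 9 mm thick, flaring outward above 36 mm, top 46 mm above the worktop.
- clamp_lever (a joint): Angle of the clamp lever, rad: 0 = fully shut, lying level across the saddle on its rest post; grows as it swings up (1.57 = upright) and over to the cradle's +x side; stop at 2.7. Stiff hinge: stays where it is left.
- lever_hinge (a point): Point on the lever's hinge axis, which runs along the cradle's y; at (36, 54, 64) mm in the cradle's frame. A turn of +angle about the cradle's +y axis opens the lever.
- lever_grip (a point): Point on the axis of the lever's red round handle (15 mm diameter), 74 mm from the hinge axis. The handle runs along the cradle's y, from 40 mm inboard to 24 mm outboard of this point, outside the lever's 10 mm square steel arm. Shut, this point is at (-38, 100, 64) mm in the cradle's frame.
- clipper: Loose black cordless hair clipper with a small blue switch, 44 (x) x 182 (y) x 35 (z) mm, 0.26 kg, lying right way up. Origin: centre of its underside; y lengthwise, blade end at -y. Its body is 145 mm long (y -72 to +73) and about 33 mm high; grasp it across x at the middle.
- clipper_blade (a point): Point at the clipper's metal blade, 88 mm from its origin along -y, 10 mm above its underside.
- trimmer_red: Bystander: loose small red trimmer, 25 x 100 x 21 mm. Origin: centre of underside.
- card_terminal: Bystander: white card terminal, dark screen, 58 x 76 x 40 mm. Origin: centre of underside.
- razor_case: Bystander: grey razor case, 42 x 120 x 24 mm. Origin: centre of underside.
- glasses: Bystander: black spectacles, 28 x 122 x 36 mm. Origin: centre of underside.
- phone: Bystander: dark phone, 71 x 150 x 9 mm. Origin: centre of underside.

How it is judged:
By the outcome, as a careful person would: the job done as asked, in the order asked, and still so for the second after the job is handed in, with the robot touching nothing.
It also fails if it takes over 72 s, if anything falls off the work surface, if the arm or the gripper's body presses on something with over 40 N, if the wrist force passes 120 N, or if a joint passes its speed limit or range.

## Working session

There is one attempt and no reset: what is moved stays moved. The work goes in short steps, Python scripts to look and compute and a tool call to move; the robot and the scene stay as the last step left them, time stands still between calls to the robot, and variables do not carry over. Pictures are saved under pics/ and viewed, about 8 in all and at most 12, crops included, and the job is handed in when it is done.

Besides the shell and the picture viewer there is one more tool, called after "Emit:" as name(argument=value, ...) on one line, values as JSON. step_arm: Moves the arm, as the interface text tells. Its arguments: {"type":"object","properties":{"commands":{"type":"string"},"grip_force":{"type":"number"}},"required":["commands"]}

```bash
ls; mkdir -p pics
cat > h.py <<'E'
import numpy as np, cv2
from scipy.spatial.transform import Rotation as R
from rig import status, snapshot, order, find_in, robot
def toolT():
    s=status.sense(); q=s["tool_rot"]; T=np.eye(4)
    T[:3,:3]=R.from_quat([q[1],q[2],q[3],q[0]]).as_matrix(); T[:3,3]=s["ee_pos"]; return T
def shot(n):
    T=toolT(); p=snapshot(n)
    if n=="wrist": C=T@np.array(p["hand_eye"])
    else:
        C=np.eye(4); r=cv2.Rodrigues(np.array(p["rvec"],float))[0]; C[:3,:3]=r.T; C[:3,3]=-r.T@np.array(p["tvec"]).ravel()
    p["C"]=C; return p
def K(p): return np.array([[p["fx"],0,p["cx"]],[0,p["fy"],p["cy"]],[0,0,1.]])
def ray(p,uv):
    x=cv2.undistortPoints(np.array([[uv]],float),K(p),np.array(p["dist_coeffs"]))[0,0]
    d=p["C"][:3,:3]@np.array([x[0],x[1],1]); return p["C"][:3,3],d/np.linalg.norm(d)
def onz(p,uv,z): o,d=ray(p,uv); return o+d*(z-o[2])/d[2]
def proj(p,X):
    Ci=np.linalg.inv(p["C"]); return cv2.projectPoints(np.atleast_2d(np.array(X,float)),cv2.Rodrigues(Ci[:3,:3])[0],Ci[:3,3],K(p),np.array(p["dist_coeffs"]))[0][:,0]
def tri(a,ua,b,ub):
    o1,d1=ray(a,ua);o2,d2=ray(b,ub); A=np.c_[d1,-d2]; t=np.linalg.lstsq(A,o2-o1,rcond=None)[0]
    x,y=o1+d1*t[0],o2+d2*t[1]; return (x+y)/2,np.linalg.norm(x-y)
def find(p,l): return [(round(f["p"],2),np.round((p["C"]@np.r_[f["at"],1])[:3],4)) for f in find_in(l,p)[:3]]
def save(p,n): cv2.imwrite("pics/"+n,p["color"][:,:,::-1])
E
python3 - <<'E'
from h import *
print(robot.grasp_offset, status.sense())
for n in("scene","top"):
    p=shot(n);save(p,n+"0.png");print(n,p["C"][:3,3])
    for l in["cradle","lever_grip","lever_hinge","clamp_lever","clipper","clipper_blade","trimmer_red","card_terminal","razor_case","glasses","phone"]: print(l,find(p,l), [np.round(proj(p,f[1])[0]) for f in find(p,l)[:1]])
a=cv2.imread("pics/scene0.png");b=cv2.imread("pics/top0.png")
E
```

```text
pics
0.172 {'time': 0.0, 'joints': array([-1.15833615e+00,  3.79401934e-01,  1.73477168e+00, -3.50684818e-05,
        1.02850111e+00, -3.32819953e-02]), 'dq': array([-0.00075772, -0.00220912,  0.00053778, -0.00093352, -0.0015789 ,
        0.00042867]), 'tau': array([ 5.70687989e-04, -7.63703585e+01, -4.34360433e+01,  6.51807594e-02,
        4.24845179e-02, -5.64074662e-05]), 'ee_pos': array([ 0.30171899, -0.63143145,  0.40409729]), 'tool_rot': array([-5.28509483e-04,  9.75264727e-01,  2.21039408e-01, -1.16705242e-04]), 'contact_force': array([-0.09630571,  0.49318532,  0.76279558]), 'torque': array([ 0.00073994, -0.05727393,  0.01946568]), 'finger_gap': 0.09105485966527505}
scene [ 0.85260746 -0.69743874  0.69697133]
cradle [(0.88, array([0.4835, 0.0764, 0.0136]))] [array([219., 188.])]
lever_grip [(0.74, array([0.4636, 0.1176, 0.0719])), (0.42, array([ 0.6188, -0.2165,  0.0296]))] [array([216., 163.])]
lever_hinge [(0.97, array([0.4825, 0.0784, 0.0161])), (0.62, array([0.4643, 0.1169, 0.0684]))] [array([219., 187.])]
clamp_lever [(0.7, array([0.4629, 0.1161, 0.07  ]))] [array([216.,
[... 1126 characters left out ...]
  0.0334]))] [array([323., 187.])]
clipper_blade [(0.68, array([ 0.4869, -0.175 ,  0.0172])), (0.57, array([ 0.6125, -0.1924,  0.0277]))] [array([317., 225.])]
trimmer_red [(0.56, array([0.4611, 0.1237, 0.0703])), (0.47, array([ 0.4887, -0.1777,  0.0188]))] [array([230., 231.])]
card_terminal [(0.68, array([0.6785, 0.0201, 0.024 ])), (0.51, array([0.4325, 0.3713, 0.008 ]))] [array([261., 169.])]
razor_case [(0.75, array([0.7594, 0.0015, 0.0141]))] [array([267., 147.])]
glasses [(0.54, array([0.7048, 0.2354, 0.0247])), (0.31, array([0.4607, 0.1253, 0.0687]))] [array([200., 161.])]
phone [(0.74, array([0.4332, 0.3736, 0.0073])), (0.61, array([ 0.6151, -0.1953,  0.0306]))] [array([159., 238.])]
```

Run:
```python
import cv2
a=cv2.imread("pics/scene0.png")[110:320,120:360];cv2.imwrite("pics/s1.png",cv2.resize(a,None,fx=2.8,fy=2.8,interpolation=2)[:590])
b=cv2.imread("pics/top0.png")[120:290,130:360];cv2.imwrite("pics/t1.png",cv2.resize(b,None,fx=3.4,fy=3.4,interpolation=2)[:590])
```

```text
(no output)
```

View pics/s1.png

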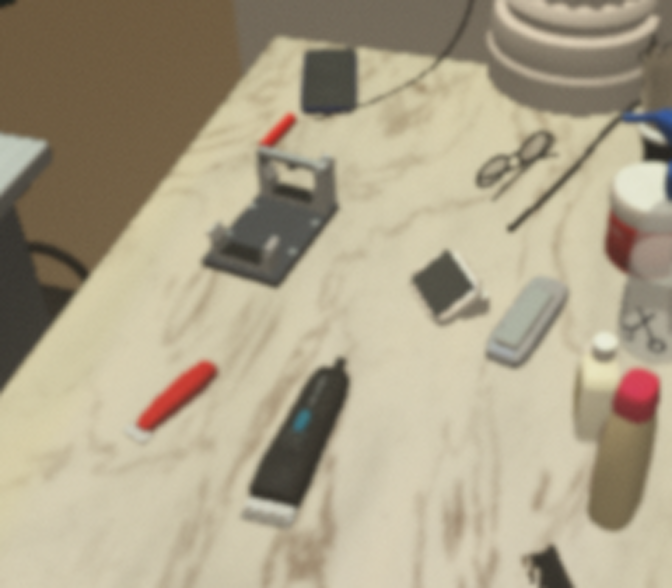

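View pics/t1.png

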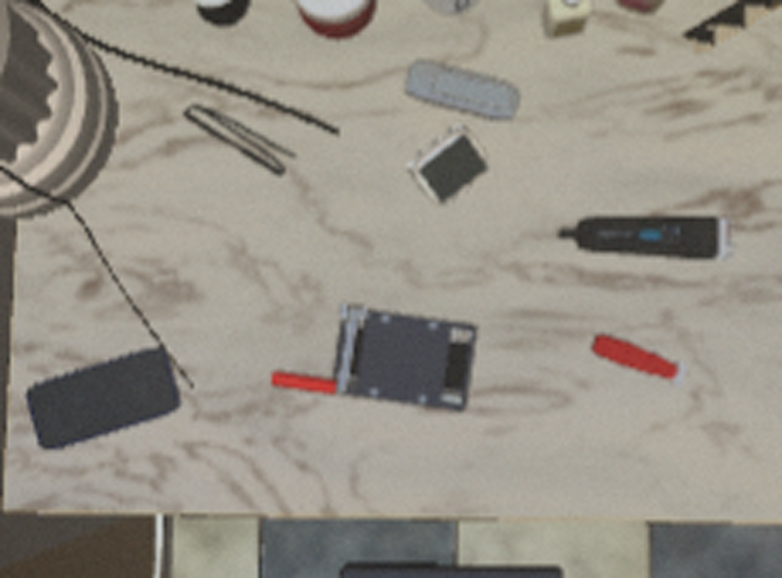

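Run:
```python
from h import *
p=shot("top")
f=lambda u,v,z: np.round(onz(p,(130+u/3.4,120+v/3.4),z),4)
for c in[(476,324),(465,410)]: print("plate",f(*c,.012))
print("handle",f(272,379,.064),f(335,387,.064)); print("hinge",f(352,306,.074))
print("clip",f(730,238,.015),f(558,232,.015),f(577,234,.03),f(720,238,.03))
w=shot("wrist");print(np.round(w["hand_eye"],4),w["fx"]);print(np.round(toolT(),3))
```

```text
plate [ 0.517 -0.012  0.012]
plate [ 0.4292 -0.0017  0.012 ]
handle [0.4574 0.1894 0.064 ] [0.4505 0.1273 0.064 ]
hinge [0.5296 0.1117 0.074 ]
clip [ 0.6092 -0.2733  0.015 ] [ 0.613  -0.0956  0.015 ] [ 0.6093 -0.1135  0.03  ] [ 0.6072 -0.2596  0.03  ]
[[ 4.000e-04 -9.577e-01 -2.879e-01  8.150e-02]
 [ 1.000e+00  6.000e-04 -7.000e-04  7.000e-04]
 [ 9.000e-04 -2.879e-01  9.577e-01  2.060e-02]
 [ 0.000e+00  0.000e+00  0.000e+00  1.000e+00]] 289.8384303183013
[[ 0.902  0.431 -0.     0.302]
 [ 0.431 -0.902  0.    -0.632]
 [-0.    -0.    -1.     0.405]
 [ 0.     0.     0.     1.   ]]
```

Emit:
step_arm(commands="0.471 -0.597 0.005 0 0 -57.8 0.05; 0.471 -0.597 0.005 0 0 -57.8 0.05; 0.471 -0.597 0.005 0 0 -57.8 0.05; 0.471 -0.597 0.005 0 0 -57.8 0.05; 0.471 -0.597 0.005 0 0 -57.8 0.05; 0.471 -0.597 0.005 0 0 -57.8 0.05; 0.471 -0.597 0.005 0 0 -57.8 0.05; 0.471 -0.597 0.005 0 0 -57.8 0.05; 0.471 -0.597 0.005 0 0 -57.8 0.05; 0.471 -0.597 0.005 0 0 -57.8 0.05; 0.471 -0.597 0.005 0 0 -57.8 0.05; 0.471 -0.597 0.005 0 0 -57.8 0.05", grip_force=12)

```text
time: 3.9
ee_pos: [0.4672, 0.1022, 0.4002]
tool_rot: [0.0, 0.747, 0.665, 0.0]
contact_force: [0.5, -0.5, 0.0]
finger_gap: 0.0501
```

Run:
```python
from h import *
w=shot("wrist");img=w["color"][:,:,::-1].copy();cv2.imwrite("pics/w1.png",cv2.resize(img,(768,576)))
import pickle;pickle.dump(w,open("w1.pkl","wb"))
print(np.round(toolT(),4))
for l in["cradle","lever_grip"]:
    q=find(w,l);print(l,q,[proj(w,x[1]) for x in q])
c=np.array([.4813,.0626]);a=np.radians(-6.7);X=np.array([np.cos(a),np.sin(a)]);Y=np.array([-X[1],X[0]])
P=lambda x,y,z:np.r_[c+x*X+y*Y,z]
for n,q in dict(c1=(.045,-.07,.012),c2=(-.045,-.07,.012),c3=(.045,.07,.012),c4=(-.045,.07,.012),grip=(-.038,.1,.064),hend=(-.038,.124,.064),hinb=(-.038,.06,.064)).items(): print(n,np.round(proj(w,P(*q))[0]*1.5))
```

```text
[[ 0.1138  0.9935  0.0021  0.4682]
 [ 0.9935 -0.1138  0.0017  0.1071]
 [ 0.0019  0.0019 -1.      0.4005]
 [ 0.      0.      0.      1.    ]]
cradle [(0.78, array([0.4752, 0.0797, 0.0123]))] [array([[264.79940904, 187.65905131]])]
lever_grip [(0.85, array([0.4633, 0.1297, 0.0677]))] [array([[250.27005092, 158.49544436]])]
c1 [453. 370.]
c2 [357. 370.]
c3 [461. 220.]
c4 [354. 220.]
grip [358. 187.]
hend [357. 152.]
hinb [359. 243.]
```

View pics/w1.png

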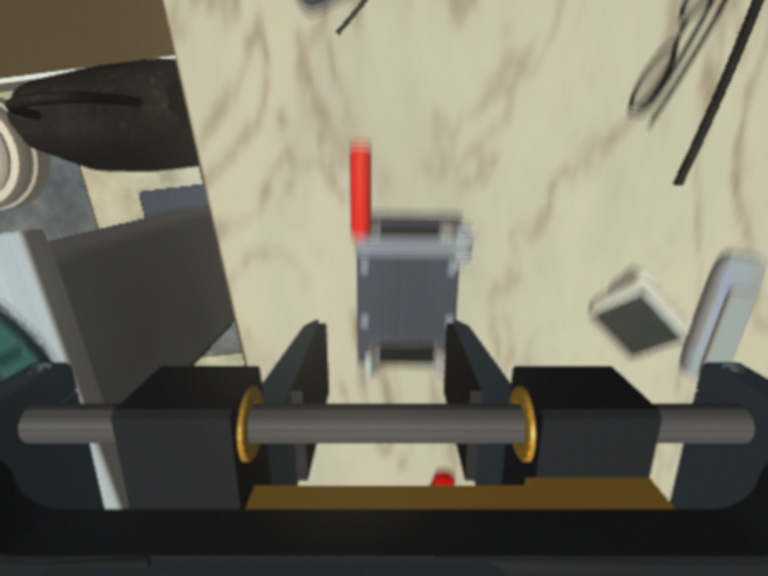

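Run:
```python
from h import *
w=shot("wrist");save(w,"w2.png")
print(np.round(toolT(),4)[:3,3])
h=cv2.cvtColor(w["color"],cv2.COLOR_RGB2HSV);m=((h[...,1]>140)&((h[...,0]<8)|(h[...,0]>172))&(h[...,2]>80)).astype(np.uint8);m[280:]=0
n,l,s,c=cv2.connectedComponentsWithStats(m);i=1+np.argmax(s[1:,4]);print(s[i],c[i])
x,y,ww,hh,_=s[i]
for u in[(x+ww/2,y),(x+ww/2,y+hh)]:print(np.round(onz(w,u,.064),4))
img=w["color"][:,:,::-1];cv2.imwrite("pics/w2c.png",cv2.resize(img[80:270,190:350],None,fx=3,fy=3,interpolation=2))
```

```text
[0.467  0.1008 0.3997]
[234 102  13  61 775] [239.99096774 132.23483871]
[0.4597 0.189  0.064 ]
[0.4516 0.1254 0.064 ]
```

View pics/w2c.png

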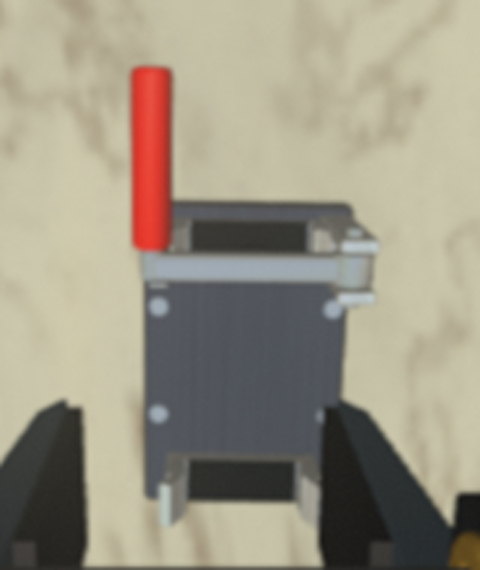

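```bash
cat >> h.py <<'E'
from scipy.optimize import least_squares
def fit(p,pts,x0,fixz=0.):
    L=np.array([q[:3] for q in pts]);U=np.array([q[3:] for q in pts])
    def W(v): c,s=np.cos(v[2]),np.sin(v[2]); return np.c_[v[0]+c*L[:,0]-s*L[:,1],v[1]+s*L[:,0]+c*L[:,1],L[:,2]+fixz]
    r=least_squares(lambda v:(proj(p,W(v))-U).ravel(),x0,loss="soft_l1",x_scale=[.01,.01,.1]); return r.x,np.round(r.fun.reshape(-1,2)*0+(proj(p,W(r.x))-U),1)
E
python3 - <<'E'
from h import *
w=shot("wrist")
print(toolT()[:3,3])
f=lambda a,x,y:(*a,190+(x-1)/3,80+(y-1)/3)
pts=[f((-.038,.124,.064),151.5,68),f((-.038,.06,.064),151,249),f((-.045,-.07,.012),147,498),f((.045,.07,.012),352,206)]
v,r=fit(w,pts,[.4813,.0626,-.117]);print(v,np.degrees(v[2]),r)
E
```

```text
[0.46688887 0.09982435 0.39969993]
[ 0.48129748  0.0599431  -0.12233506] -7.009282430511715 [[-0.4 -0.4]
 [ 0.2  0.2]
 [-0.7  1.8]
 [ 1.2 -0.4]]
```

Emit:
step_arm(commands="0.071 -0.018 0.08 0 0 0 0.05; 0.071 -0.018 0.10 0 0 0 0.05; 0.071 -0.018 0.12 0 0 0 0.05; 0.071 -0.018 0.164 0 0 0 0.05; 0.071 -0.018 0.164 0 0 0 0.05; 0.071 -0.018 0.164 0 0 0 0.05; 0.071 -0.018 0.164 0 0 0 0.05")

```text
time: 5.03
ee_pos: [0.4581, 0.1723, 0.2375]
tool_rot: [0.001, 0.747, 0.665, 0.001]
contact_force: [0.2, -0.6, 0.4]
finger_gap: 0.0502
```

Run:
```python
from h import *
for i in range(2): print(toolT()[:3,3])
w=shot("wrist");img=w["color"][:,:,::-1];cv2.imwrite("pics/w3.png",cv2.resize(img[60:384,100:412],None,fx=1.8,fy=1.8))
print(toolT()); print(status.sense()["contact_force"])
```

```text
[0.4580947  0.17230189 0.23747721]
[0.4580947  0.17230189 0.23747721]
[[ 1.16382574e-01  9.93201832e-01  2.28428430e-03  4.57986446e-01]
 [ 9.93203956e-01 -1.16384520e-01  7.37776004e-04  1.72424351e-01]
 [ 9.98615811e-04  2.18289594e-03 -9.99997119e-01  2.37316977e-01]
 [ 0.00000000e+00  0.00000000e+00  0.00000000e+00  1.00000000e+00]]
[-0.28494919 -1.23179214 -0.59709689]
```

View pics/w3.png

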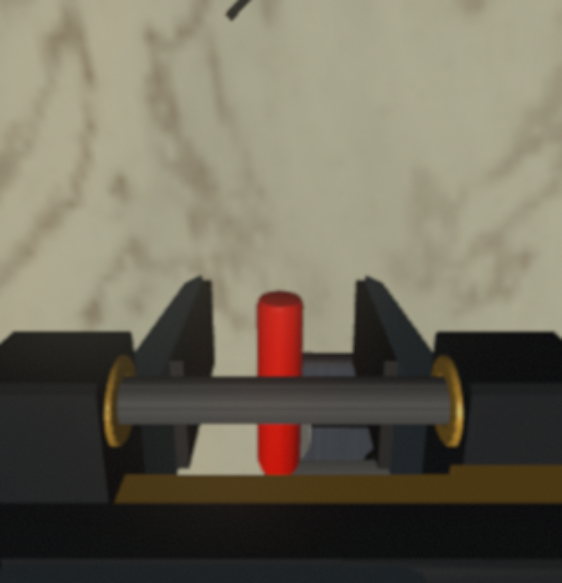

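Emit:
step_arm(commands="0 -0.0015 0 0 0 0 0.0; 0 -0.0015 0 0 0 0 0.0; 0 -0.0015 0 0 0 0 0.0; 0 -0.0015 0 0 0 0 0.0; 0 -0.0007 -0.0111 0 0 0 0.0; 0 0.0018 -0.0219 0 0 0 0; 0 0.0059 -0.0322 0 0 0 0; 0 0.0114 -0.0418 0 0 0 0; 0 0.0184 -0.0504 0 0 0 0; 0 0.0265 -0.0580 0 0 0 0; 0 0.0357 -0.0642 0 0 0 0; 0 0.0357 -0.0642 0 0 0 0", grip_force=30)

```text
time: 6.58
ee_pos: [0.4925, 0.1685, 0.3007]
tool_rot: [-0.001, 0.747, 0.665, -0.002]
contact_force: [-17.7, 2.2, 25.9]
finger_gap: 0.0143
```

Emit:
step_arm(commands="0 0.0095 -0.0068 0 0 0 0; 0 0.0206 -0.0100 0 0 0 0; 0 0.0316 -0.0116 0 0 0 0; 0 0.0427 -0.0116 0 0 0 0; 0 0.0536 -0.0099 0 0 0 0; 0 0.0642 -0.0065 0 0 0 0; 0 0.0642 -0.0065 0 0 0 0")

```text
time: 7.45
ee_pos: [0.5574, 0.1608, 0.3068]
tool_rot: [0.0, 0.747, 0.665, -0.0]
contact_force: [-0.0, -4.1, 4.0]
finger_gap: 0.0141
```

Emit:
step_arm(commands="0 0.0100 0.0048 0 0 0 0; 0 0.0191 0.0111 0 0 0 0; 0 0.0272 0.0187 0 0 0 0; 0 0.0340 0.0274 0 0 0 0; 0 0.0389 0.0357 0 0 0 0; 0 0.0389 0.0357 0 0 0 0")

```text
time: 8.2
ee_pos: [0.5956, 0.1564, 0.2703]
tool_rot: [0.0, 0.747, 0.665, 0.0]
contact_force: [3.5, -3.4, 2.0]
finger_gap: 0.0141
```

Emit:
step_arm(commands="0 0.001 0.002 0 0 0 0; 0 0.001 0.002 0 0 0 0.05; 0 0.001 0.002 0 0 0 0.05; 0 0.001 0.002 0 0 0 0.05; 0 0.001 -0.05 0 0 0 0.06; 0 0.001 -0.11 0 0 0 0.09; -0.06 0.010 -0.11 0 0 -5 0.09; -0.12 0.02 -0.11 0 0 -5 0.09; -0.18 0.03 -0.11 0 0 -5 0.09; -0.24 0.04 -0.11 0 0 -5 0.09; -0.30 0.05 -0.11 0 0 -5 0.09; -0.30 0.05 -0.11 0 0 -5 0.09")

```text
time: 9.7
ee_pos: [0.61, -0.1506, 0.3808]
tool_rot: [0.0, 0.719, 0.695, 0.0]
contact_force: [0.4, 0.8, 0.3]
finger_gap: 0.0901
```

Emit:
step_arm(commands="0 0 0 0 0 0 0.09; 0 0 0 0 0 0 0.09")

```text
time: 9.95
ee_pos: [0.6102, -0.1461, 0.3807]
tool_rot: [-0.0, 0.717, 0.697, -0.0]
contact_force: [0.1, 0.2, 0.2]
finger_gap: 0.0898
```

Run:
```python
from h import *
print(toolT())
w=shot("wrist");img=w["color"][:,:,::-1];cv2.imwrite("pics/w4.png",cv2.resize(img,(768,576)))
cl=find(w,"clipper");print(cl)
import pickle;pickle.dump(w,open("w4.pkl","wb"))
p=shot("top");save(p,"top2.png")
```

```text
[[ 2.75689468e-02  9.99619870e-01 -2.60784327e-04  6.10163793e-01]
 [ 9.99619887e-01 -2.75688971e-02  1.92056328e-04 -1.46062774e-01]
 [ 1.84793785e-04 -2.65979991e-04 -9.99999948e-01  3.80730325e-01]
 [ 0.00000000e+00  0.00000000e+00  0.00000000e+00  1.00000000e+00]]
[(0.73, array([ 0.6076, -0.1828,  0.0302]))]
```

View pics/w4.png

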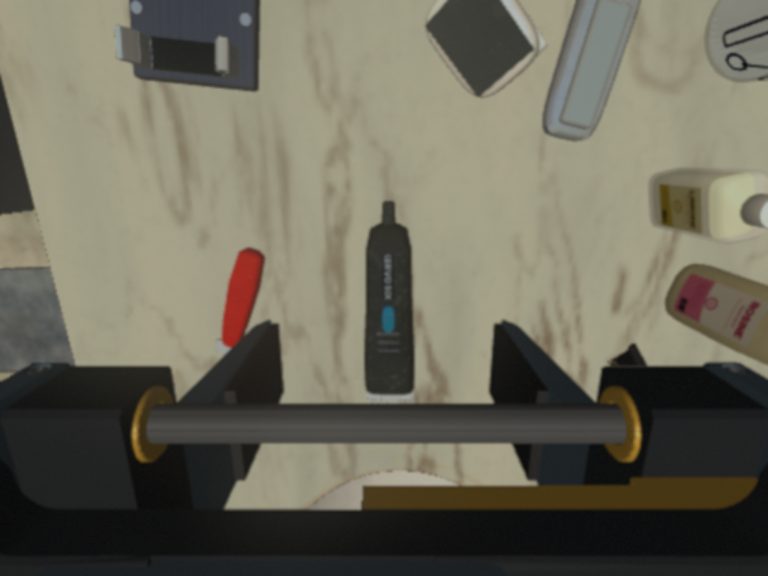

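Run:
```python
from h import *
import pickle;w=pickle.load(open("w4.pkl","rb"))
for u,z in[((389,202),.015),((388,223),.02),((390,394),.03),((366,330),.02),((413,330),.02)]:print(u,np.round(onz(w,(u[0]/1.5,u[1]/1.5),z),4))
t=cv2.imread("pics/top2.png");p=shot("top")
for l in["clipper"]: pass
q=np.array([[.6095,-.1862+s,.015] for s in(-.091,0,.091)]);print(proj(p,q),proj(w,q)*1.5)
g=t[165:205,285:360];cv2.imwrite("pics/t2.png",cv2.resize(np.vstack([g]),None,fx=10,fy=10,interpolation=2))
```

```text
(389, 202) [ 0.614  -0.0969  0.015 ]
(388, 223) [ 0.6128 -0.1125  0.02  ]
(390, 394) [ 0.6108 -0.2569  0.03  ]
(366, 330) [ 0.5921 -0.2017  0.02  ]
(413, 330) [ 0.6315 -0.2028  0.02  ]
[[345.81809096 189.94353747]
 [319.92581281 189.58620135]
 [294.01117221 189.22936213]] [[388.95968631 405.4426801 ]
 [386.25026004 310.06675254]
 [383.12322486 199.99021441]]
```

View pics/t2.png

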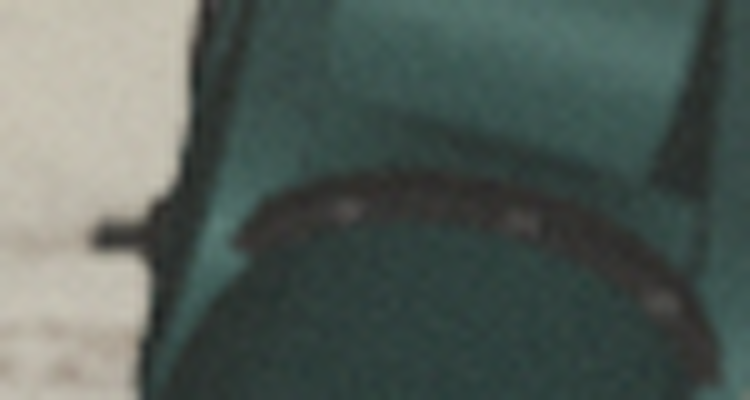

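Emit:
step_arm(commands="-0.040 0.002 0.05 0 0 0 0.09; -0.040 0.002 0.10 0 0 0 0.09; -0.040 0.002 0.14 0 0 0 0.09; -0.040 0.002 0.165 0 0 0 0.09; -0.040 0.002 0.178 0 0 0 0.09; -0.040 0.002 0.185 0 0 0 0.09; -0.040 0.002 0.185 0 0 0 0.09; -0.040 0.002 0.185 0 0 0 0.09")

```text
time: 11.15
ee_pos: [0.6114, -0.1874, 0.1968]
tool_rot: [0.001, 0.717, 0.697, 0.0]
contact_force: [0.4, -0.2, -0.3]
finger_gap: 0.0898
```

Emit:
step_arm(commands="0 0 0 0 0 0 0.03; 0 0 0 0 0 0 0.02; 0 0 0 0 0 0 0.02; 0 0 0 0 0 0 0.02; 0 0 0 0 0 0 0.02; 0 0 -0.01 0 0 0 0.02; 0 0 -0.04 0 0 0 0.02; 0 0 -0.09 0 0 0 0.02; 0 0 -0.14 0 0 0 0.02; 0 0 -0.17 0 0 0 0.02; 0 0 -0.17 0 0 0 0.02", grip_force=20)

```text
time: 12.52
ee_pos: [0.6114, -0.1875, 0.3685]
tool_rot: [0.002, 0.717, 0.697, 0.001]
contact_force: [0.3, -0.1, -2.9]
finger_gap: 0.0405
```

Emit:
step_arm(commands="0.06 -0.034 0 0 0 2 0.02; 0.12 -0.068 0 0 0 4 0.02; 0.18 -0.102 0 0 0 5.8 0.02; 0.22 -0.123 0 0 0 5.8 0.02; 0.244 -0.137 0 0 0 5.8 0.02; 0.244 -0.137 0.03 0 0 5.8 0.02; 0.244 -0.137 0.06 0 0 5.8 0.02; 0.244 -0.137 0.06 0 0 5.8 0.02; 0.244 -0.137 0.06 0 0 5.8 0.02")

```text
time: 13.65
ee_pos: [0.4812, 0.0604, 0.306]
tool_rot: [-0.0, 0.752, 0.66, -0.0]
contact_force: [0.7, -0.9, -2.4]
finger_gap: 0.0403
```

Run:
```python
from h import *
T=toolT();print(T,status.sense()["contact_force"])
w=shot("wrist");img=w["color"][:,:,::-1];cv2.imwrite("pics/w5.png",cv2.resize(img,(768,576),interpolation=2))
import pickle;pickle.dump(w,open("w5.pkl","wb"))
a=np.radians(-6.95);c=np.array([.4813,.061]);X=np.array([np.cos(a),np.sin(a)]);Y=np.array([-X[1],X[0]])
for q in[(.045,.07,.012),(-.045,.07,.012),(.045,-.07,.012),(-.045,-.07,.012),(.025,.064,.036),(-.025,.064,.036)]: print(q,proj(w,np.r_[c+q[0]*X+q[1]*Y,q[2]])*1.5)
```

```text
[[ 1.30007322e-01  9.91512919e-01 -4.77991979e-04  4.81230662e-01]
 [ 9.91513032e-01 -1.30007333e-01  8.90779133e-06  6.04412323e-02]
 [-5.33102722e-05 -4.75093354e-04 -9.99999886e-01  3.06037273e-01]
 [ 0.00000000e+00  0.00000000e+00  0.00000000e+00  1.00000000e+00]] [ 0.69502751 -0.93176683 -2.42533137]
(0.045, 0.07, 0.012) [[458.60623455 176.79061808]]
(-0.045, 0.07, 0.012) [[310.95710686 178.11306702]]
(0.045, -0.07, 0.012) [[450.72549965 382.77143488]]
(-0.045, -0.07, 0.012) [[322.5377888  383.73983388]]
(0.025, 0.064, 0.036) [[429.34286627 189.79847382]]
(-0.025, 0.064, 0.036) [[340.15246994 190.58960763]]
```

View pics/w5.png

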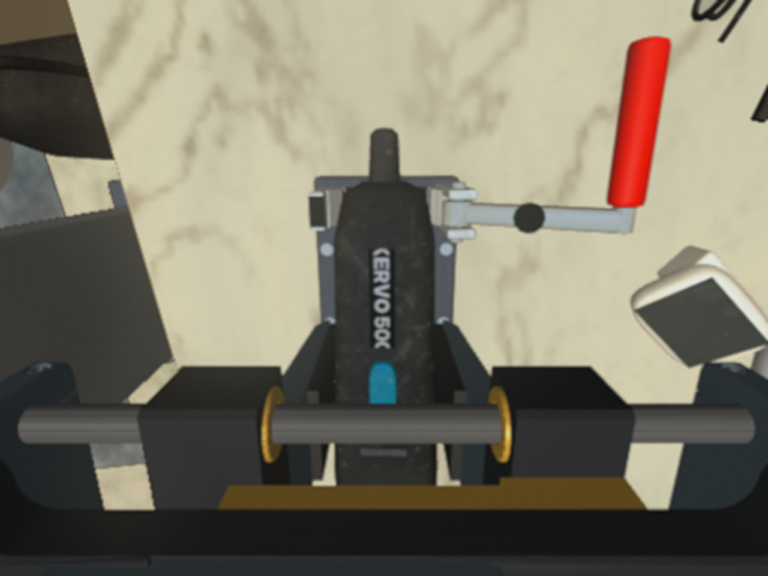

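Run:
```python
from h import *
import pickle;w=pickle.load(open("w5.pkl","rb"))
a=np.radians(-6.95);c=np.array([.4813,.061]);X=np.array([np.cos(a),np.sin(a)]);Y=np.array([-X[1],X[0]])
for u,z in[((384,129),.1245),((385,182),.13),((337,250),.13),((434,250),.13),((457,178),.012),((315,179),.012)]:
    q=onz(w,(u[0]/1.5,u[1]/1.5),z)[:2]-c;print(u,z,np.round([q@X,q@Y],4))
```

```text
(384, 129) 0.1245 [0.0002 0.0907]
(385, 182) 0.13 [0.0004 0.073 ]
(337, 250) 0.13 [-0.0172  0.0491]
(434, 250) 0.13 [0.018  0.0488]
(457, 178) 0.012 [0.044  0.0693]
(315, 179) 0.012 [-0.0426  0.0695]
```

Emit:
step_arm(commands="0 0 0.02 0 0 0 0.02; 0 0 0.04 0 0 0 0.02; 0 0 0.055 0 0 0 0.02; 0 0 0.065 0 0 0 0.02; 0 0 0.073 0 0 0 0.02; 0 0 0.079 0 0 0 0.02; 0 0 0.083 0 0 0 0.02; 0 0 0.085 0 0 0 0.02; 0 0 0.085 0 0 0 0.02")

```text
time: 14.82
ee_pos: [0.4811, 0.0605, 0.2208]
tool_rot: [-0.0, 0.752, 0.66, -0.0]
contact_force: [0.6, -0.0, -2.5]
finger_gap: 0.0408
```

Still hanging free (−2.5 N); lower in 1 mm steps.

Emit:
step_arm(commands="0 0 0.001 0 0 0 0.02; 0 0 0.0015 0 0 0 0.02; 0 0 0.002 0 0 0 0.02; 0 0 0.002 0 0 0 0.02")

```text
time: 15.32
ee_pos: [0.4811, 0.0605, 0.2188]
tool_rot: [-0.0, 0.752, 0.66, -0.0]
contact_force: [-0.5, 0.3, -3.0]
finger_gap: 0.0404
```

Emit:
step_arm(commands="0 0 0.0005 0 0 0 0.02; 0 0 0.001 0 0 0 0.02; 0 0 0.0015 0 0 0 0.02; 0 0 0.0015 0 0 0 0.02")

```text
time: 15.82
ee_pos: [0.4813, 0.0605, 0.2178]
tool_rot: [-0.0, 0.752, 0.66, -0.0]
contact_force: [-4.3, -1.9, 12.8]
finger_gap: 0.0406
```

Emit:
step_arm(commands="0 0 -0.0005 0 0 0 0.042; 0 0 -0.0005 0 0 0 0.05; 0 0 -0.0005 0 0 0 0.07; 0 0 -0.0005 0 0 0 0.07; 0 0 -0.0005 0 0 0 0.07; 0 0 -0.02 0 0 0 0.07; 0 0 -0.06 0 0 0 0.07; 0 0 -0.11 0 0 0 0.07; 0.03 0.02 -0.14 0 0 0 0.06; 0.03 0.02 -0.14 0 0 0 0.06; 0.03 0.02 -0.14 0 0 0 0.05; 0.03 0.02 -0.14 0 0 0 0.05")

```text
time: 17.32
ee_pos: [0.5041, 0.0872, 0.3561]
tool_rot: [-0.001, 0.752, 0.66, -0.001]
contact_force: [0.0, -0.1, 0.4]
finger_gap: 0.05
```

Run:
```python
from h import *
T=toolT();print(T,status.sense()["contact_force"])
w=shot("wrist");img=w["color"][:,:,::-1];cv2.imwrite("pics/w6.png",cv2.resize(img[60:300,160:420],None,fx=3,fy=2.45,interpolation=2) if 0 else cv2.resize(img[60:290,160:420],None,fx=2.5,fy=2.5,interpolation=2))
import pickle;pickle.dump(w,open("w6.pkl","wb"))
```

```text
[[ 1.30109766e-01  9.91496936e-01 -2.29668653e-03  5.04111946e-01]
 [ 9.91499409e-01 -1.30110816e-01 -3.13121160e-04  8.72346967e-02]
 [-6.09282428e-04 -2.23642322e-03 -9.99997314e-01  3.56053161e-01]
 [ 0.00000000e+00  0.00000000e+00  0.00000000e+00  1.00000000e+00]] [ 0.04173956 -0.07910862  0.41929705]
```

View pics/w6.png

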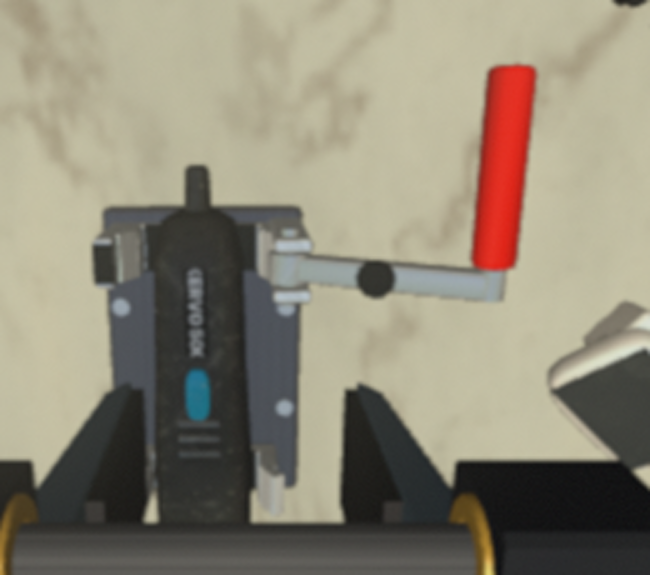

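Run:
```python
from h import *
import pickle;w=pickle.load(open("w6.pkl","rb"))
a=np.radians(-6.95);c=np.array([.4813,.061]);X=np.array([np.cos(a),np.sin(a)]);Y=np.array([-X[1],X[0]])
for u,z in[((197,166),.037),((197,207),.045),((154,320),.042),((243,320),.042),((302,208),.012),((105,209),.012),((487,268),.095),((513,66),.095)]:
    q=onz(w,(160+u[0]/2.5,60+u[1]/2.5),z)[:2]-c;print(u,z,np.round([q@X,q@Y],4))
```

```text
(197, 166) 0.037 [0.001  0.0905]
(197, 207) 0.045 [0.0011 0.0751]
(154, 320) 0.042 [-0.0185  0.0277]
(243, 320) 0.042 [0.0189 0.0274]
(302, 208) 0.012 [0.0454 0.0703]
(105, 209) 0.012 [-0.042   0.0706]
(487, 268) 0.095 [0.1016 0.0598]
(513, 66) 0.095 [0.1041 0.1239]
```

Emit:
step_arm(commands="0.04 0.04 0 0 0 -0.5 0.05; 0.08 0.083 0 0 0 -0.5 0.05; 0.08 0.083 0 0 0 -0.5 0.05; 0.08 0.083 0.03 0 0 -0.5 0.05; 0.08 0.083 0.06 0 0 -0.5 0.05; 0.08 0.083 0.087 0 0 -0.5 0.05; 0.08 0.083 0.087 0 0 -0.5 0.05; 0.08 0.083 0.087 0 0 -0.5 0.05")

```text
time: 18.38
ee_pos: [0.5975, 0.1559, 0.271]
tool_rot: [0.0, 0.749, 0.663, 0.0]
contact_force: [0.1, 0.3, 0.7]
finger_gap: 0.0497
```

Emit:
step_arm(commands="0 -0.001 0.001 0 0 0 0; 0 -0.001 0.001 0 0 0 0; 0 -0.001 0.001 0 0 0 0; 0 -0.001 0.001 0 0 0 0; 0 -0.0059 -0.0073 0 0 0 0; 0 -0.0127 -0.0160 0 0 0 0; 0 -0.0208 -0.0236 0 0 0 0; 0 -0.0299 -0.0299 0 0 0 0; 0 -0.0399 -0.0347 0 0 0 0; 0 -0.0505 -0.0381 0 0 0 0; 0 -0.0614 -0.0398 0 0 0 0; 0 -0.0614 -0.0398 0 0 0 0", grip_force=30)

```text
time: 19.88
ee_pos: [0.5368, 0.164, 0.3117]
tool_rot: [0.001, 0.749, 0.663, 0.001]
contact_force: [1.1, 2.4, 10.2]
finger_gap: 0.014
```

Emit:
step_arm(commands="0 -0.0111 -0.001 0 0 0 0; 0 -0.0221 0.0006 0 0 0 0; 0 -0.0327 0.0038 0 0 0 0; 0 -0.0427 0.0086 0 0 0 0; 0 -0.0519 0.0148 0 0 0 0; 0 -0.0600 0.0224 0 0 0 0; 0 -0.0670 0.0310 0 0 0 0; 0 -0.0725 0.0406 0 0 0 0; 0 -0.0766 0.0509 0 0 0 0; 0 -0.0791 0.0617 0 0 0 0; 0 -0.0791 0.0617 0 0 0 0")

```text
time: 21.25
ee_pos: [0.4586, 0.1737, 0.2486]
tool_rot: [0.0, 0.749, 0.663, 0.001]
contact_force: [3.4, 5.2, -0.2]
finger_gap: 0.0146
```

Emit:
step_arm(commands="0 -0.0005 0.004 0 0 0 0; 0 -0.0008 0.008 0 0 0 0; 0 -0.0008 0.011 0 0 0 0; 0 -0.0008 0.012 0 0 0 0; 0 -0.0008 0.012 0 0 0 0")

```text
time: 21.88
ee_pos: [0.4574, 0.1738, 0.2368]
tool_rot: [-0.0, 0.749, 0.663, 0.001]
contact_force: [-0.7, 7.9, 0.2]
finger_gap: 0.0145
```

Emit:
step_arm(commands="0 0 0.001 0 0 0 0; 0 0 0.002 0 0 0 0; 0 0 0.002 0 0 0 0; 0 0 0.002 0 0 0 0")

```text
time: 22.38
ee_pos: [0.4573, 0.1738, 0.2348]
tool_rot: [-0.0, 0.749, 0.663, 0.001]
contact_force: [-2.4, 10.0, 0.4]
finger_gap: 0.0143
```

Emit:
step_arm(commands="0 0 0.001 0 0 0 0; 0 0 0.002 0 0 0 0; 0 0 0.003 0 0 0 0; 0 0 0.003 0 0 0 0")

```text
time: 22.88
ee_pos: [0.4573, 0.1738, 0.2318]
tool_rot: [-0.0, 0.749, 0.663, 0.0]
contact_force: [-1.5, 9.8, 1.2]
finger_gap: 0.0143
```

Emit:
step_arm(commands="0 0 0.001 0 0 0 0; 0 0 0.002 0 0 0 0; 0 0 0.003 0 0 0 0; 0 0 0.003 0 0 0 0")

```text
time: 23.38
ee_pos: [0.4575, 0.1739, 0.2299]
tool_rot: [-0.0, 0.749, 0.663, 0.0]
contact_force: [-11.4, 6.5, 31.9]
finger_gap: 0.0145
```

Emit:
step_arm(commands="0 0 -0.001 0 0 0 0.03; 0 0 -0.001 0 0 0 0.035; 0 0 -0.001 0 0 0 0.035; 0 0 -0.001 0 0 0 0.035; 0 0 -0.02 0 0 0 0.035; 0 0 -0.06 0 0 0 0.035; 0 0 -0.12 0 0 0 0.035; -0.02 0 -0.16 0 0 0 0.035; -0.05 0 -0.17 0 0 0 0.035; -0.07 0 -0.17 0 0 0 0.035; -0.07 0 -0.17 0 0 0 0.035; -0.07 0 -0.17 0 0 0 0.035")

```text
time: 24.88
ee_pos: [0.4489, 0.1042, 0.3983]
tool_rot: [-0.0, 0.749, 0.663, -0.0]
contact_force: [-0.1, -0.3, 0.2]
finger_gap: 0.0351
```

Run:
```python
from h import *
s=shot("scene");w=shot("wrist");print(toolT()[:3,3])
import pickle;pickle.dump((s,w),open("w7.pkl","wb"))
a=cv2.resize(s["color"][130:230,160:290,::-1],None,fx=3,fy=3,interpolation=2)
b=cv2.resize(w["color"][80:280,190:340,::-1],None,fx=2.6,fy=2.6,interpolation=2);h=max(a.shape[0],b.shape[0])
pad=lambda i:cv2.copyMakeBorder(i,0,h-i.shape[0],0,0,0)
cv2.imwrite("pics/f1.png",np.hstack([pad(a),pad(b)]))
an=np.radians(-6.95);c=np.array([.4813,.061]);X=np.array([np.cos(an),np.sin(an)]);Y=np.array([-X[1],X[0]])
for th in(0,.1,.2):
    for y in(.06,.124):
        q=np.r_[c+(.036-.074*np.cos(th))*X+y*Y,.064+.074*np.sin(th)]
        print(th,y,(proj(s,q)[0]-[160,130])*3,(proj(w,q)[0]-[190,80])*2.6)
```

```text
[0.44890309 0.10440672 0.39819564]
0 0.06 [159.64050447  98.79572964] [173.21726635 217.37430265]
0 0.124 [189.86435802  65.7826625 ] [173.20922595  58.33674269]
0.1 0.06 [159.26666699  92.77075285] [174.0769672  220.77106382]
0.1 0.124 [189.63272111  59.86402754] [174.12268853  58.09546517]
0.2 0.06 [159.54791541  86.91526426] [176.80277317 224.29083762]
0.2 0.124 [190.03719911  54.10383075] [177.02490945  57.8457244 ]
```

View pics/f1.png

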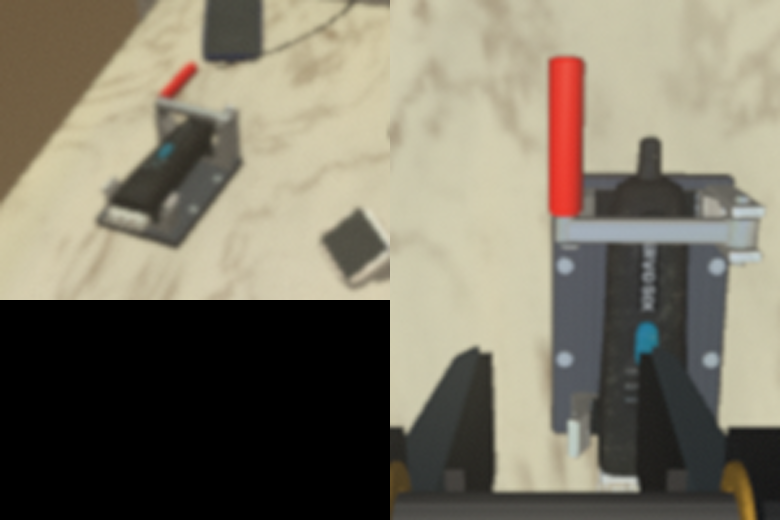

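Run:
```python
from h import *
import pickle;s,w=pickle.load(open("w7.pkl","rb"))
def red(i):
    h=cv2.cvtColor(i,cv2.COLOR_BGR2HSV);m=((h[...,1]>140)&((h[...,0]<8)|(h[...,0]>172))&(h[...,2]>80)).astype(np.uint8);m[185:]=0;m[:,:200]=0;m[:,240:]=0
    n,l,st,c=cv2.connectedComponentsWithStats(m);i=1+np.argmax(st[1:,4]);return st[i],c[i]
print(red(cv2.imread("pics/scene0.png")),red(np.ascontiguousarray(s["color"][:,:,::-1])))
for l in["trimmer_red","card_terminal","razor_case","glasses","phone"]:print(l,find(s,l)[:1])
```

```text
(array([214, 151,  11,  11,  51], dtype=int32), array([219.2745098 , 156.09803922])) (array([214, 151,  11,  11,  47], dtype=int32), array([219.34042553, 156.55319149]))
trimmer_red [(0.62, array([ 0.4919, -0.1842,  0.0161]))]
card_terminal [(0.69, array([0.6828, 0.0031, 0.0272]))]
razor_case [(0.94, array([ 0.7642, -0.0057,  0.0166]))]
glasses [(0.66, array([0.7109, 0.2329, 0.0218]))]
phone [(0.7, array([0.4418, 0.3599, 0.0075]))]
```

```bash
python3 -c "
from rig import order;print(order.sign_off())"
```

```text
the job is handed in; nothing more can be done
None
```

The clipper is clamped in the cradle and the job is handed in, with about 25 s of the 72 s used.

- **Lever opened:** I swung it to about 2.66–2.7 rad, at or very near its stop, before touching the clipper.
- **Clipper placed:** It is right way up, with its blade at the saddle that has no lever. I lowered it in small steps and stopped on first contact, at about 13 N. After release it measured within about 1 mm of centre, both end to end and sideways.
- **Lever shut:** I pressed until it stopped at about 32 N. The handle then sat within half a pixel of where it started shut in the scene picture, which puts the angle at about zero.
- **Other things:** The five bystanders read within about 5 mm of their first positions, which is roughly the error of the finder, so they appear unmoved. The gripper is clear of everything.

**What differed from plan:**
- **Side force:** It reached about 31 N while opening the lever.
- **Handle slip:** The handle slid a few millimetres in the pads while closing. The tool therefore went about 6 mm lower than computed before the lever stopped.
- **Top camera:** The arm hid the clipper in the one top picture I took of it later. The final clipper position therefore comes from the wrist camera, and the scene picture agreed with it only by eye.

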